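Present a sample tube to the label reader and set its focus

ROBOT

A 6-joint arm with a two-finger parallel gripper is mounted at the origin on the work surface. World frame = base frame: x ahead of the robot, y to its left, z up, the work surface at z = 0. Lengths are in m, angles in degrees, forces in N, time in s.
With the tool pointing down it reaches from about 0.275 to 0.75 m from the base axis. Payload 10.2 kg.
Tool frame: the origin (TCP) lies midway between the tips of the shut fingers; the grasp point (between the pads) lies 19 mm behind it (hold_point_z is the distance from the TCP to the grasp point, in m); z points along the fingers, y is the direction in which the jaws open and shut (so a half turn about z gives the same grasp; the last joint's range is limited). The gripper opens to 85 mm and grips with 20 to 120 N. Pads are 22 mm wide; open, the fingers measure 114 mm over their backs; the gripper's body (76 mm by 85 mm) begins 54 mm behind the grasp point. The pads swing forward as they close: fully open they stand 13 mm farther back than shut.
Start: joints at [-86.253, 17.928, 85.812, -0, 76.261, -12.8], TCP at [0.15, -0.503, 0.231] pointing down, gripper open.
Joint ranges: [-168.41, 168.41], [-55.51, 124.54], [10.69, 146.95], [-70.63, 250.63], [1, 178], [-165.06, 165.06]. Speed limits (degrees/s): [136.94, 136.94, 172.46, 180, 180, 180].

INTERFACE

Orientations are given as [roll, pitch, yaw] about the fixed x, y, z axes, in that order (R = Rz(yaw) Ry(pitch) Rx(roll)).
In Python, from rig import * gives the robot as it stands.
- The arm moves only by the tool send_rows, never from a script. Its argument "series" is a list of rows, each an object with "translation": the shift along the tool's x, y, z in mm, a list of three; "roll": the turn about the tool's z in rad; "hand": the finger opening in mm, from 0 to 85.4. In form: [{"translation": [dx, dy, dz], "roll": roll, "hand": hand}, ...]. A call has 1 to 8 rows; each row shifts and turns the pose as measured when the row begins, along the tool's axes as they then stand; what a row does not reach is not made up. A row lasts 1/8 s, in which the tool goes at most 62.5 mm and 10.7 degrees, less where a joint would pass 70% of its speed; a pose out of reach is approached as far as the arm can. A call with a gripper value outside its range is refused whole. The fingers move at their own pace and stop on an object; "grip_force" is the grip in N (left out, the last holds). Time passes only in rows, so rows that do not move let the fingers close. It gives the time, the measured TCP pose, the force and the opening at its end, in the units of the state.
- observe(): the state, without advancing time (a new reading comes with each control period).
- grab_frame(name): name is "scene" or "top"; returns the picture (400x640x3 uint8, red, green, blue); there is no depth.
- calibration(name): a dict with "fx", "fy", "cx", "cy" (pixels), "eye" and "rotation" of the camera in the world. Camera axes: x right, y up, looking along -z (the intrinsics and any distortion apply to the point x, -y, -z); pixel columns grow to the right and rows downward; lengths in m; the calibration is good to about 2 mm. A picture is of the moment at which its call begins. calibration takes no time and is no camera call.
- job_done(): hands the job in, once; it reports no verdict.
The state is a dict: "t": time; "joints": joint angles; "joint_velocities": joint speeds; "tau": joint torques, N m; "tcp_pos": TCP position; "eef_rot": TCP orientation; "force": force on the tool from outside, world axes, zero at the start; "torque": the same for the moment, N m; "width": opening from 0.0 (shut) to 1.0 (fully open).
Only numpy, scipy, OpenCV 4.12 (cv2) and the standard library are available. Lean on these libraries where they do the work, as an engineer would, in place of code of your own. Each camera call takes 0.05 s, during which the arm holds its last target.

TASK

Roll the big sample tube along the rubber mat, without lifting it off, until its barcode label faces straight up and lies between the two white lines, and leave it lying there. Then turn the reader's focus knob so that the white line on its grip points at the index lug of the ring around it. Do not disturb the jar and the spatula that share the mat.

Things in the scene. Friction and masses are not known exactly. Their poses are not given: they have to be found in the camera images.
- mat: dark rubber mat fixed flat on the bench, 300 mm (its x) by 460 mm (its y), 3 mm thick; origin at the middle of its underside. Two white lines run across it along its x axis, at y = -25 mm and y = +145 mm. The tube starts near its -y end
- zone (a point): centre of the place between the two white lines, on the mat's top surface (3 mm above the bench); axes as the mat's; the lines lie at y = -85 mm and +85 mm from it
- tube: grey plastic sample tube with a white cap, lying on the mat, 124 mm long; origin on its axis at mid length, x axis along it towards the cap. Barrel 44 mm in diameter from x = -62 to +36 mm, cap 36 mm in diameter from there to +62 mm; about 0.15 kg. This frame is that of the plain barrel and does not tell where the label is: see label_face
- label_face (a point): middle of the outer face of the tube's paper barcode label, 22 mm from the tube's axis and 12 mm from mid length away from the cap; z points straight out of the label, x along the tube towards the cap. The label is fast on the tube and turns with it: 66 mm long, wrapping about 63 degrees of the barrel, white with black bars. A small white tab on the cap is in line with it
- unit: white box of the reader's focus unit, fixed, 150 mm (its x) by 130 mm (its y), 45 mm high; origin at the middle of its underside. The knob turns about the vertical through this origin
- pointer (a point): outer end of the white line on the knob's grip, 30 mm from the knob's axis and 75 mm above the bench; x points outward along the grip, z up. The knob is black: a 68 mm disc, with a bar grip across it 60 mm long, 16 mm wide, from 60 to 92 mm above the bench; the white line is on one half of the bar's top only. It turns both ways and stays where left
- index (a point): index mark on the flat aluminium ring (100 mm in diameter) around the knob: a black line and a raised 10 mm black lug at its rim, 45 mm from the knob's axis, 49 mm above the bench; x points outward through the mark. The ring itself does not turn in use
- knob (a joint): angle of the knob about the vertical axis, rad, growing counter-clockwise from above; 0 when the white line points along the unit's +x; stops at -2.9 and +2.9
- jar: small amber jar standing on the mat, 40 mm wide, 62 mm tall, origin under its centre; leave alone
- spatula: flat steel spatula lying on the mat along its y, 185 mm long, 18 mm wide, 5 mm thick; leave alone
There are look-alikes about, which are no part of the job. Leave any green look-alike of the tube alone.

How it is judged:
By the outcome, as a careful person would: the job done as asked, in the order asked, and still so for the second after the job is handed in, with the robot touching nothing.
It also fails if it takes over 69 s, if anything falls off the work surface, if the arm or the gripper's body presses on something with over 40 N, if the wrist force passes 120 N, or if a joint passes its speed limit or range.

## Working session

There is one attempt and no reset: what is moved stays moved. The work goes in short steps, Python scripts to look and compute and a tool call to move; the robot and the scene stay as the last step left them, time stands still between calls to the robot, and variables do not carry over. Pictures are saved under pics/ and viewed, and the job is handed in when it is done.

Besides the shell and the picture viewer there is one more tool, called after "Call:" as name(argument=value, ...), one argument or row to a line, values as JSON. send_rows: Moves the arm, as the interface text tells. Its arguments: {"type":"object","properties":{"series":{"type":"array","items":{"type":"object","properties":{"translation":{"type":"array","items":{"type":"number"}},"roll":{"type":"number"},"hand":{"type":"number"}}}},"grip_force":{"type":"number"}},"required":["series"]}

```bash
ls; mkdir -p pics
cat > h.py <<'E'
from rig import *
import numpy as np, cv2
def snap(n,f):
    im=grab_frame(n); cv2.imwrite(f'pics/{f}.png',im[:,:,::-1]); np.save(f'pics/{f}.npy',im); return im
def ray(n,u,v):
    c=calibration(n); d=np.array([(u-c['cx'])/c['fx'],-(v-c['cy'])/c['fy'],-1.0])
    return np.array(c['eye']),np.array(c['rotation'])@d
def px2z(n,u,v,z):
    e,d=ray(n,u,v); return e+d*(z-e[2])/d[2]
def proj(n,p):
    c=calibration(n); q=np.array(c['rotation']).T@(np.array(p)-np.array(c['eye']))
    return c['cx']+c['fx']*q[0]/-q[2], c['cy']-c['fy']*q[1]/-q[2]
E
python3 - <<'E'
from h import *
for n in('scene','top'):
    snap(n,n+'0'); print(n,calibration(n))
print(observe())
E
```

```text
pics
scene {'fx': 365.2893865630111, 'fy': 365.2893865630111, 'cx': 323.6575383268502, 'cy': 192.04826758557323, 'eye': array([1.21573827, 0.43150789, 0.62522796]), 'rotation': array([5.72612895e+01, 8.57602244e-02, 1.23847835e+02])}
top {'fx': 406.5520753804188, 'fy': 406.5520753804188, 'cx': 321.8362371948843, 'cy': 197.36142065539886, 'eye': array([ 0.43780531, -0.03395225,  1.27473162]), 'rotation': array([  4.00484806,   1.08716214, -89.42743399])}
{'t': 0.1, 'joints': array([-8.62540622e+01,  1.79556053e+01,  8.58482439e+01,  8.20570891e-04,
        7.62610308e+01, -1.27999817e+01]), 'joint_velocities': array([ 0.03448828,  0.0373659 , -0.11565817,  0.10213472,  0.0376152 ,
       -0.00962723]), 'tau': array([ 9.13537460e-04, -4.12905228e+01, -2.60144305e+01, -2.06985205e-04,
        3.07309885e-03,  1.00665051e-05]), 'tcp_pos': array([ 0.14948756, -0.50303748,  0.23080724]), 'eef_rot': array([-1.79936909e+02, -1.51511236e-02,  1.65457158e+01]), 'force': array([-0.46214594,  0.1417267 ,  0.29777034]), 'torque': array([ 0.03578979,  0.01680951, -0.00480104]), 'width': 1.0019555211194149}
```

```bash
sed -i 's/^import numpy as np, cv2/import numpy as np, cv2\nfrom scipy.spatial.transform import Rotation as Ro\ndef RM(c): return Ro.from_euler("xyz",c["rotation"],degrees=True).as_matrix()/; s/np.array(c\[.rotation.\])/RM(c)/' h.py; cat h.py|head -20
```

```text
from rig import *
import numpy as np, cv2
from scipy.spatial.transform import Rotation as Ro
def RM(c): return Ro.from_euler("xyz",c["rotation"],degrees=True).as_matrix()
def snap(n,f):
    im=grab_frame(n); cv2.imwrite(f'pics/{f}.png',im[:,:,::-1]); np.save(f'pics/{f}.npy',im); return im
def ray(n,u,v):
    c=calibration(n); d=np.array([(u-c['cx'])/c['fx'],-(v-c['cy'])/c['fy'],-1.0])
    return np.array(c['eye']),RM(c)@d
def px2z(n,u,v,z):
    e,d=ray(n,u,v); return e+d*(z-e[2])/d[2]
def proj(n,p):
    c=calibration(n); q=RM(c).T@(np.array(p)-np.array(c['eye']))
    return c['cx']+c['fx']*q[0]/-q[2], c['cy']-c['fy']*q[1]/-q[2]
```

View pics/scene0.png

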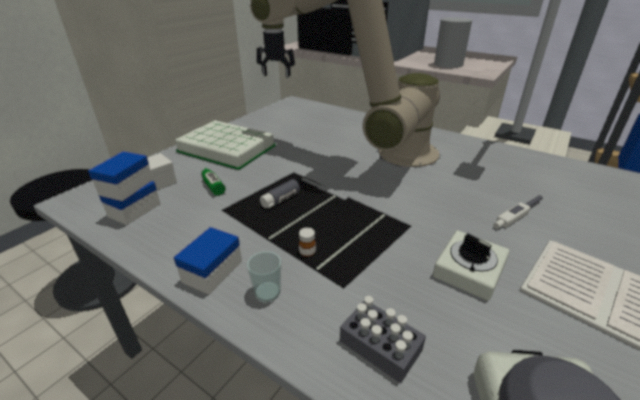

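View pics/top0.png

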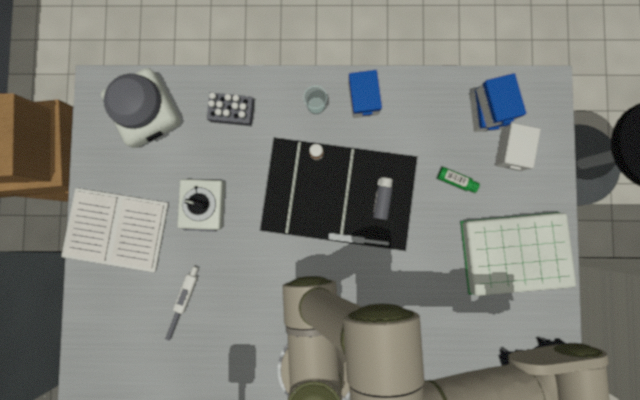

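Run:
```python
import cv2
a=cv2.imread('pics/top0.png'); b=cv2.imread('pics/scene0.png')
cv2.imwrite('pics/t0c.png',cv2.resize(a[130:260,255:425],None,fx=4.5,fy=4.5,interpolation=cv2.INTER_CUBIC))
k=cv2.resize(a[170:240,165:235],(400,400),interpolation=cv2.INTER_CUBIC)
k2=cv2.resize(b[225:300,430:515],(400,400),interpolation=cv2.INTER_CUBIC)
cv2.imwrite('pics/k0c.png',cv2.hconcat([k,k2]))
cv2.imwrite('pics/s0c.png',cv2.resize(b[165:285,215:415],None,fx=4,fy=4,interpolation=cv2.INTER_CUBIC))
```

```text
(no output)
```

View pics/t0c.png

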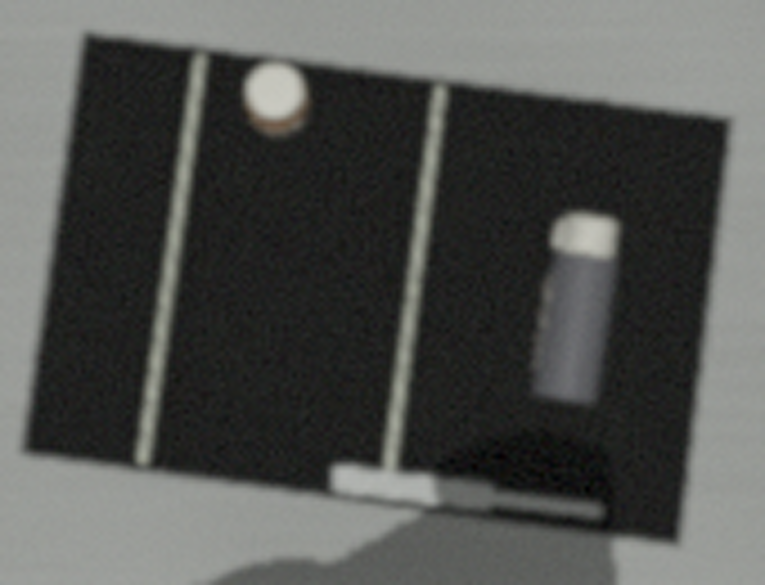

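View pics/s0c.png

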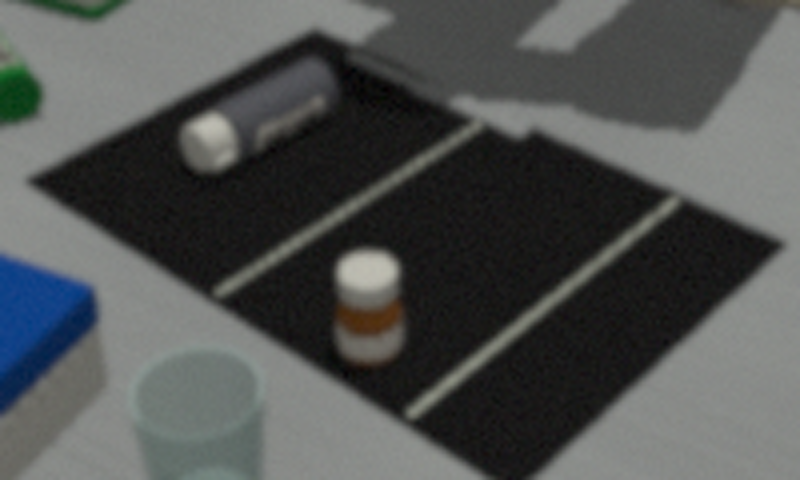

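View pics/k0c.png

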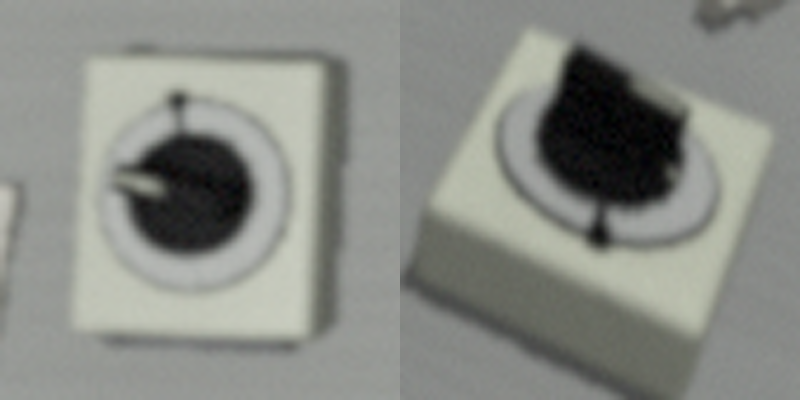

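```bash
cat > meas.py <<'E'
from h import *
def mat_frame(im):
    g=im.max(2).astype(int)
    m=(g<50).astype(np.uint8); m[:,:240]=0; m[:,430:]=0; m[:130]=0; m[260:]=0
    m=cv2.morphologyEx(m,cv2.MORPH_CLOSE,np.ones((15,15)))
    c=max(cv2.findContours(m,cv2.RETR_EXTERNAL,cv2.CHAIN_APPROX_NONE)[0],key=cv2.contourArea)
    return cv2.minAreaRect(c)
E
python3 - <<'E'
from meas import *
im=np.load('pics/top0.npy')
r=mat_frame(im); b=cv2.boxPoints(r); print(r)
P=np.array([px2z('top',u,v,.003) for u,v in b])[:,:2]; print(P, [np.linalg.norm(P[i]-P[i-1]) for i in range(4)], P.mean(0))
# white lines
g=im.min(2).astype(float)
for cols in ((284,302),(338,358)):
    pts=[]
    for v in range(165,225):
        w=np.clip(g[v,cols[0]:cols[1]]-60,0,None)
        if w.sum()>50: pts.append([ (w*np.arange(*cols)).sum()/w.sum(), v])
    Q=np.array([px2z('top',u,v,.003)[:2] for u,v in pts])
    l=cv2.fitLine(Q.astype(np.float32),cv2.DIST_HUBER,0,.01,.01).ravel(); print(l, np.degrees(np.arctan2(l[1],l[0])))
# tube region pixels
np.set_printoptions(linewidth=250)
sub=im[172:226,370:400].astype(int)
for v in range(172,224,2): print(v, im[v,370:400].max(1))
E
```

```text
((338.8255615234375, 193.61257934570312), (144.57115173339844, 93.76856231689453), 7.765166282653809)
[[ 0.4216967   0.18074266]
 [ 0.71622135  0.14641097]
 [ 0.6566459  -0.30623446]
 [ 0.36595458 -0.26535884]] [np.float64(0.44957061362586714), np.float64(0.2965188590084133), np.float64(0.45654914256031737), np.float64(0.2935511175679975)] [ 0.54012963 -0.06110992]
[ 0.99196905 -0.126481    0.5103629   0.08938806] -7.2662897
[ 0.99183625 -0.12751804  0.52888495 -0.08439593] -7.326193
172 [35 28 33 33 27 37 27 30 27 30 34 33 36 34 30 34 32 30 33 36 28 32 37 28 31 31 33 33 30 37]
174 [35 26 28 35 32 33 28 36 31 30 32 34 30 33 33 32 29 33 33 32 31 33 35 35 28 37 26 32 34 31]
176 [33 25 33 30 33 33 30 29 36 35 45 52 53 56 61 54 51 43 36 34 34 31 32 35 31 34 30 35 34 37]
178 [ 33  34  29  27  28  32  34  36  55  88 108 130 148 156 157 158 153 144 136 128 107  81  49  34  30  33  32  31  32  32]
180 [ 26  34  33  35  34  28  30  64 114 148 154 156 167 178 187 192 192 192 187 180 165 137  93  50  38  33  36  30  24  38]
182 [ 34  32  39  35  30  24  41  93 139 159 159 162 172 183 190 193 19
[... 1784 characters left out ...]
7  26  29  34  33  33  31  30  32]
212 [ 35  34  42  56  70  80  87  91  95 104 109 113 108 104  97  95  90  77  60  42  37  31  34  26  35  31  33  37  35  35]
214 [ 35  33  41  55  67  82  90  94 101 105 108 111 112 104  98  94  86  71  52  40  28  32  31  34  32  32  32  35  28  32]
216 [ 33  35  37  58  75  85  90  96 102 104 109 112 108 101  98  91  83  64  48  36  31  34  32  35  31  36  31  28  30  32]
218 [33 28 36 42 44 51 54 65 70 81 88 89 89 89 86 87 76 60 39 34 36 35 31 31 31 33 36 33 27 37]
220 [37 32 30 32 33 30 29 27 34 30 35 36 40 36 42 47 46 38 34 37 35 35 32 32 29 32 31 31 30 38]
222 [35 34 31 34 28 31 32 33 34 30 34 33 29 33 34 34 30 29 30 33 39 37 41 33 32 29 33 30 30 33]
```

```bash
cat >> meas.py <<'E'
def tube_axis(im,rows,cols,th=60,z=.025):
    """midpoints of barrel silhouette"""
    g=im.max(2).astype(float); M=[]
    for v in rows:
        r=g[v,cols[0]:cols[1]]; i=np.where(r>th)[0]
        if len(i)<5: continue
        a,b=i[0],i[-1]
        a_=a-(r[a]-th)/(r[a]-r[a-1]); b_=b+(r[b]-th)/(r[b]-r[b+1])
        M.append([cols[0]+(a_+b_)/2,v])
    Q=np.array([px2z('top',u,v,z)[:2] for u,v in M])
    l=cv2.fitLine(Q.astype(np.float32),cv2.DIST_HUBER,0,.01,.01).ravel()
    if l[0]<0: l[:2]*=-1
    return l,Q
def oncyl(n,u,v,p0,d,r=.022,zc=.025):
    """ray with horizontal cylinder; returns (s along axis, angle from up toward left of d)"""
    e,k=ray(n,u,v); d3=np.array([d[0],d[1],0]); y=np.array([-d[1],d[0],0]); p=np.array([p0[0],p0[1],zc])
    ey,ez=(e-p)@y,(e-p)[2]; ky,kz=k@y,k[2]
    A=ky*ky+kz*kz;B=2*(ey*ky+ez*kz);C=ey*ey+ez*ez-r*r; D=B*B-4*A*C
    if D<0: return None
    t=(-B-D**.5)/(2*A); q=e+t*k-p
    return q@d3, np.degrees(np.arctan2(q@y,q[2]))
E
python3 - <<'E'
from meas import *
im=np.load('pics/top0.npy')
l,Q=tube_axis(im,range(190,217),(366,404)); print(l,np.degrees(np.arctan2(l[1],l[0])))
d=l[:2];p=l[2:]
# ends
for u,v in ((384.5,178),(380,218.5)): print('end s',(px2z('top',u,v,.03)[:2]-p)@d)
yaw=np.radians(-7.3); my=np.array([-np.sin(yaw),np.cos(yaw)])
L1=np.array([0.5103629,0.08938806]);L2=np.array([.52888495,-.08439593])
print('axis mat-y rel zone', (p-(L1+L2)/2)@my)
s=np.load('pics/scene0.npy')
np.set_printoptions(linewidth=250)
print(proj('scene',[*p,.025]))
w=s.min(2)[176:210,258:302]
for v in range(178,208): print(v,s[v,258:304].max(1))
E
```

```text
[ 0.9911073  -0.13306504  0.5074836  -0.19297875] -7.6467457
end s 0.07892462987720945
end s -0.04616803651125585
axis mat-y rel zone -0.19543299271174328
(np.float64(283.16935713200075), np.float64(191.65733318024678))
178 [136 137 135 137 136 136 138 138 138 136 135 134 135 140 139 136 136 136 135 134 128 118 103  86  69  51  37  32  25  28  27  26  28  35  36  39  34  27  29  26  24  24  21  41  50  62]
179 [138 136 137 139 137 135 136 134 136 136 138 135 137 136 139 137 134 131 127 118 106  90  69  48  37  30  26  21  27  26  31  35  46  54  59  56  51  41  31  18  26  20  22  37  51  64]
180 [135 135 137 135 136 136 137 136 136 136 140 134 136 137 137 136 127 116 105  91  75  57  39  29  27  28  28  27  27  36  42  56  63  74  77  75  67  58  43  31  19  20  16  32  40  52]
181 [139 138 137 138 136 135 136 139 136 136 137 136 138 137 132 125 111  93  80  58  44  36  26  26  31  23  33  36  39  51  62  73  77  84  87  87  83  72  63  40  27  20  11  20  27  35]
182 [137 136 134 135 137 137 136 140 137 137 137 135 132 127 116 103  85  61  44  36  31  27  28  26  32  34  47  52  64
[... 3981 characters left out ...]
 38  66  85  98 103 104 106 111 120 135 147 146 135 105  71  41  31  21  21  25  18  17  20  21  23  24  28  24  25  26  29  23  30  27  28  24  22  22  23  24  24  22  24  23]
205 [ 28  22  29  50  74  90  99 100 104 106 117 134 135 122 103  78  51  30  20  14  19  17  20  22  29  22  25  22  22  20  26  22  24  23  27  25  27  28  26  27  27  21  25  26  24  25]
206 [ 25  26  17  33  54  73  87  94  94  97 105 112 105  86  64  42  25  23  19  18  21  23  23  24  18  28  24  25  26  25  25  27  21  24  24  23  21  22  23  22  22  23  28  26  24  27]
207 [25 25 16 16 29 44 63 72 74 73 79 78 67 50 28 25 21 21 17 22 24 22 21 24 25 30 21 26 22 23 27 22 26 22 21 22 23 22 23 20 25 22 26 26 25 25]
```

Run:
```python
from meas import *
d=np.array([.9911,-.1331]);p=np.array([.50748,-.19298])
for q in ((283,194.3),(294,188.3),(288,191.8),(283,199),(288,196.5)): print(q,oncyl('scene',*q,p,d))
# top: label visible strip left edge
for q in ((379.2-1.5,192),(376.8,196),(376.5,194),(377,200),(376,204)): print(q,oncyl('top',*q,p,d))
# tab on cap  (scene 271,203.7)
print(oncyl('scene',271,203.7,p,d,r=.018))
```

```text
(283, 194.3) (np.float64(0.019036684404874812), np.float64(67.40306198360399))
(294, 188.3) (np.float64(-0.026525959454525665), np.float64(68.5151549583884))
(288, 191.8) (np.float64(-0.0011136232264596767), np.float64(69.54164924322014))
(283, 199) (np.float64(0.020790082899831294), np.float64(109.24281475032295))
(288, 196.5) (np.float64(-0.00043243255693061806), np.float64(114.58177367696932))
(377.7, 192) (np.float64(0.03245024718350537), np.float64(54.28786698218194))
(376.8, 196) (np.float64(0.020083371301169856), np.float64(58.66262186698774))
(376.5, 194) (np.float64(0.026272517774131223), np.float64(66.81688276274022))
(377, 200) (np.float64(0.00785256373276286), np.float64(49.9688336719284))
(376, 204) (np.float64(-0.004527239959671277), np.float64(55.13670954227904))
(np.float64(0.06526152801457505), np.float64(98.47081133608846))
```

Call:
send_rows(
  series=[
    {"translation": [0, 0, 0], "roll": 0.141, "hand": 85},
    {"translation": [0, 0, 0], "roll": 0.141, "hand": 85},
    {"translation": [0, 0, 0], "roll": 0.141, "hand": 85},
    {"translation": [0, 0, 0], "roll": 0, "hand": 85},
  ],
  grip_force=20,
)

```text
t: 0.6
tcp_pos: [0.1495, -0.5024, 0.2294]
eef_rot: [-179.8, 0.1, -8.4]
force: [0.1, 0.4, 0.5]
width: 0.993
```

```bash
cat > go.py <<'E'
from h import *
import sys
def delta(x,y,z,yaw=None):
    o=observe(); R=Ro.from_euler('xyz',o['eef_rot'],degrees=True).as_matrix()
    t=R.T@(np.array([x,y,z])-o['tcp_pos'])*1000
    print('tcp',o['tcp_pos'].round(4),'rot',o['eef_rot'].round(2),'f',o['force'].round(1),'w',round(o['width'],3),'t',o['t'])
    print('delta mm',t.round(1), '' if yaw is None else 'roll rad %.3f'%np.radians((o['eef_rot'][2]-yaw)))
if __name__=='__main__': delta(*map(float,sys.argv[1:]))
E
python3 go.py .52 -.195 .15 -7.65
python3 - <<'E'
from h import *
print('jar top',px2z('top',316.3,150,.065),'jar base?',px2z('scene',307,255,.003))
E
```

```text
tcp [ 0.1495 -0.5024  0.2294] rot [-1.7976e+02  5.0000e-02 -8.3500e+00] f [0.1 0.4 0.5] w 0.993 t 0.6
delta mm [ 322.  -357.6   80.7] roll rad -0.012
jar top [0.66497741 0.00793688 0.065     ] jar base? [0.67561951 0.0183308  0.003     ]
```

Call:
send_rows(
  series=[
    {"translation": [32, -36, 0], "roll": -0.012, "hand": 85},
    {"translation": [32, -36, 0], "roll": 0, "hand": 85},
    {"translation": [32, -36, 0], "roll": 0, "hand": 85},
    {"translation": [32, -36, 0], "roll": 0, "hand": 85},
    {"translation": [32, -36, 0], "roll": 0, "hand": 85},
    {"translation": [32, -36, 0], "roll": 0, "hand": 85},
    {"translation": [32, -36, 0], "roll": 0, "hand": 85},
    {"translation": [32, -36, 0], "roll": 0, "hand": 85},
  ],
)

```text
t: 1.6
tcp_pos: [0.4456, -0.2417, 0.2294]
eef_rot: [-179.7, 0.1, -6.4]
force: [0.9, -1.1, -1.0]
width: 0.992
```

```bash
python3 go.py .52 -.195 .12 -7.65
```

```text
tcp [ 0.4456 -0.2417  0.2294] rot [-1.7968e+02  8.0000e-02 -6.3800e+00] f [ 0.9 -1.1 -1. ] w 0.992 t 1.6
delta mm [ 68.9 -54.1 109.6] roll rad 0.022
```

Call:
send_rows(
  series=[
    {"translation": [34, -27, 0], "roll": 0.02, "hand": 85},
    {"translation": [34, -27, 30], "roll": 0, "hand": 85},
    {"translation": [0, 0, 40], "roll": 0, "hand": 85},
    {"translation": [0, 0, 40], "roll": 0, "hand": 85},
    {"translation": [0, 0, 0], "roll": 0, "hand": 85},
  ],
)

```text
t: 2.22
tcp_pos: [0.524, -0.1907, 0.1165]
eef_rot: [-179.7, 0.0, -6.3]
force: [0.3, -0.4, 0.4]
width: 0.992
```

```bash
python3 go.py .52 -.195 .06 -7.65
python3 - <<'E'
from h import *
a=snap('scene','s1'); b=snap('top','t1')
cv2.imwrite('pics/c1.png',cv2.hconcat([cv2.resize(a[100:250,220:370],(400,400))[:,:,::-1],cv2.resize(b[130:260,320:450],(400,400))[:,:,::-1]]))
E
```

```text
tcp [ 0.524  -0.1907  0.1165] rot [-1.7969e+02  4.0000e-02 -6.3000e+00] f [ 0.3 -0.4  0.4] w 0.992 t 2.225
delta mm [-3.4  5.  56.5] roll rad 0.024
```

View pics/c1.png

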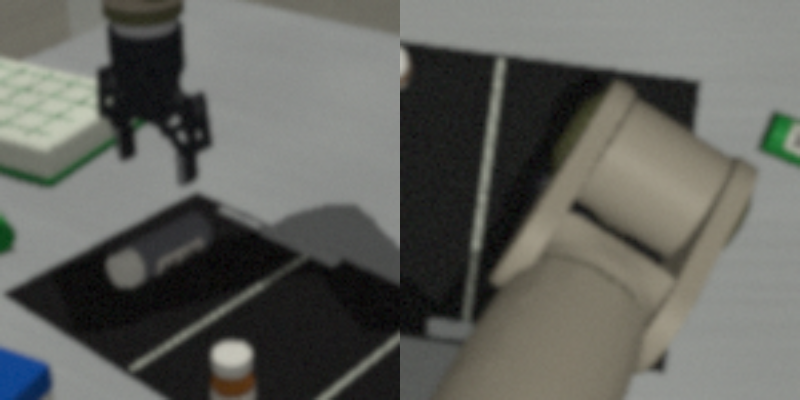

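Call:
send_rows(
  series=[
    {"translation": [-3.5, 5, 30], "roll": 0.024, "hand": 85},
    {"translation": [0, 0, 36], "roll": 0, "hand": 85},
    {"translation": [0, 0, 30], "roll": 0, "hand": 85},
    {"translation": [0, 0, 8], "roll": 0, "hand": 85},
    {"translation": [0, 0, 0], "roll": 0, "hand": 85},
  ],
)

```text
t: 2.95
tcp_pos: [0.5279, -0.2013, 0.0245]
eef_rot: [179.7, -1.3, -7.6]
force: [-0.5, -0.5, 0.0]
width: 0.998
```

```bash
python3 go.py .52 -.195 .01 -7.65
```

```text
tcp [ 0.5279 -0.2013  0.0245] rot [179.67  -1.31  -7.61] f [-0.5 -0.5  0. ] w 0.998 t 2.95
delta mm [-9.  -5.2 14.3] roll rad 0.001
```

Call:
send_rows(
  series=[
    {"translation": [-8, -5, 5], "roll": 0, "hand": 85},
    {"translation": [0, 0, 5], "roll": 0, "hand": 85},
    {"translation": [0, 0, 0], "roll": 0, "hand": 85},
  ],
)

```text
t: 3.32
tcp_pos: [0.5217, -0.1957, 0.0167]
eef_rot: [179.6, -1.6, -7.6]
force: [-0.4, 0.7, 1.4]
width: 0.997
```

```bash
python3 go.py .52 -.195 .01 -7.65
```

```text
tcp [ 0.5217 -0.1957  0.0167] rot [179.55  -1.55  -7.58] f [-0.4  0.7  1.4] w 0.997 t 3.325
delta mm [-1.9 -0.5  6.6] roll rad 0.001
```

Call:
send_rows(
  series=[
    {"translation": [-2, 0, 5], "roll": 0, "hand": 60},
    {"translation": [0, 0, 2], "roll": 0, "hand": 52},
    {"translation": [0, 0, 0], "roll": 0, "hand": 52},
    {"translation": [0, 0, 0], "roll": 0, "hand": 52},
  ],
)

```text
t: 3.82
tcp_pos: [0.52, -0.1956, 0.0094]
eef_rot: [179.5, -1.6, -7.6]
force: [0.2, 0.0, -0.4]
width: 0.608
```

```bash
python3 go.py .5554 .0412 .01 -7.65;  python3 - <<'E'
from h import *
a=snap('scene','s2'); 
cv2.imwrite('pics/c2.png',cv2.resize(a[120:270,220:420],(800,600))[:,:,::-1])
E
```

```text
tcp [ 0.52   -0.1956  0.0094] rot [179.54  -1.58  -7.58] f [ 0.2  0.  -0.4] w 0.608 t 3.825
delta mm [   3.9 -239.4   -2.4] roll rad 0.001
```

View pics/c2.png

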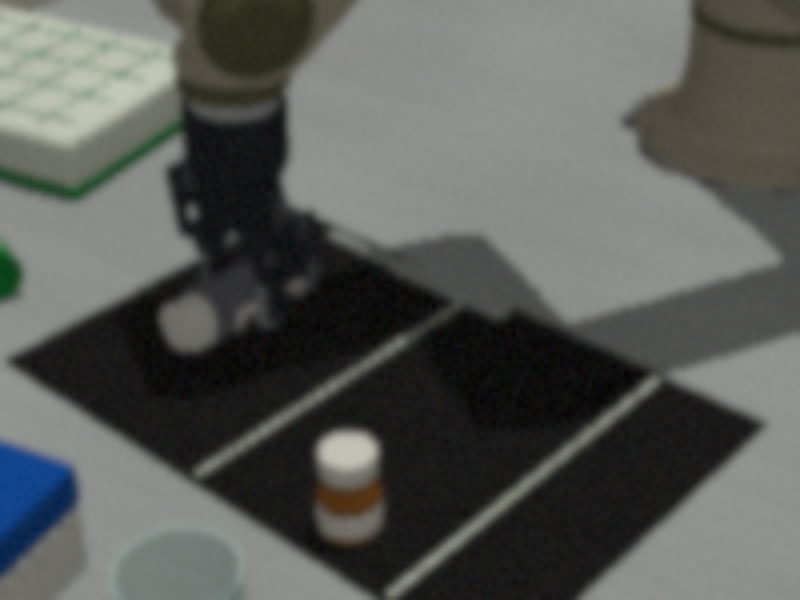

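Call:
send_rows(
  series=[
    {"translation": [0, -4, 0], "roll": 0, "hand": 52},
    {"translation": [0, -6, 0], "roll": 0, "hand": 52},
    {"translation": [0, -8, 0], "roll": 0, "hand": 52},
    {"translation": [0, -8, 0], "roll": 0, "hand": 52},
    {"translation": [0, -8, 0], "roll": 0, "hand": 52},
    {"translation": [0, -8, 0], "roll": 0, "hand": 52},
    {"translation": [0, -6, 0], "roll": 0, "hand": 52},
    {"translation": [0, -4, 0], "roll": 0, "hand": 52},
  ],
)

```text
t: 4.88
tcp_pos: [0.5274, -0.14, 0.0091]
eef_rot: [179.5, -1.6, -7.5]
force: [1.1, -1.0, 0.4]
width: 0.611
```

```bash
python3 go.py .5554 .0412 .01 -7.65;  python3 - <<'E'
from h import *
a=snap('scene','s3'); 
cv2.imwrite('pics/c3.png',cv2.resize(a[120:270,220:420],(800,600))[:,:,::-1])
E
```

```text
tcp [ 0.5274 -0.14    0.0091] rot [179.54  -1.59  -7.54] f [ 1.1 -1.   0.4] w 0.611 t 4.875
delta mm [   4.  -183.3   -2.2] roll rad 0.002
```

View pics/c3.png

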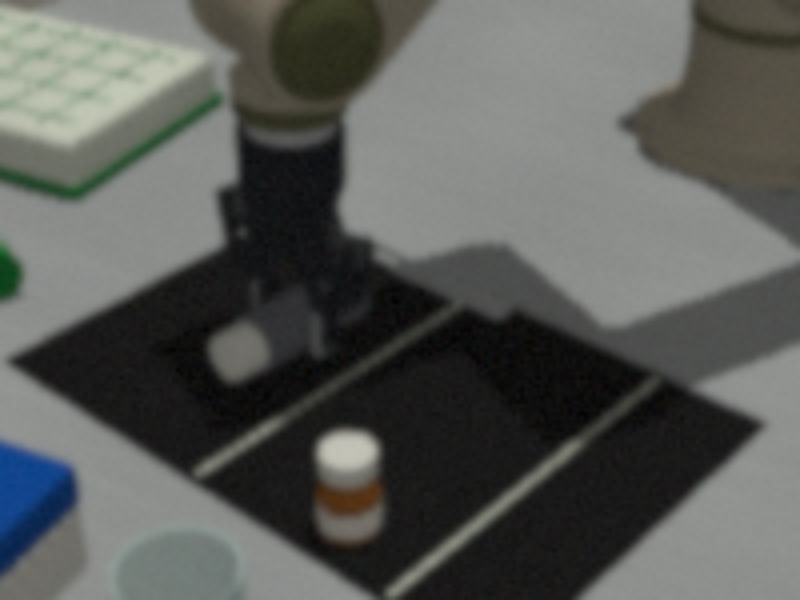

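Call:
send_rows(
  series=[
    {"translation": [0, -5, 0], "roll": 0, "hand": 52},
    {"translation": [0, -8, 0], "roll": 0, "hand": 52},
    {"translation": [0, -8, 0], "roll": 0, "hand": 52},
    {"translation": [0, -8, 0], "roll": 0, "hand": 52},
    {"translation": [0, -8, 0], "roll": 0, "hand": 52},
    {"translation": [0, -8, 0], "roll": 0, "hand": 52},
    {"translation": [0, -8, 0], "roll": 0, "hand": 52},
    {"translation": [0, -8, 0], "roll": 0, "hand": 52},
  ],
)

```text
t: 5.92
tcp_pos: [0.536, -0.0754, 0.0086]
eef_rot: [179.6, -1.6, -7.6]
force: [0.6, -0.1, -0.4]
width: 0.61
```

Call:
send_rows(
  series=[
    {"translation": [0, -8, 0], "roll": 0, "hand": 52},
    {"translation": [0, -8, 0], "roll": 0, "hand": 52},
    {"translation": [0, -8, 0], "roll": 0, "hand": 52},
    {"translation": [0, -8, 0], "roll": 0, "hand": 52},
    {"translation": [0, -8, 0], "roll": 0, "hand": 52},
    {"translation": [0, -7, 0], "roll": 0, "hand": 52},
    {"translation": [0, -5, 0], "roll": 0, "hand": 52},
    {"translation": [0, -3, 0], "roll": 0, "hand": 52},
  ],
)

```text
t: 6.92
tcp_pos: [0.5438, -0.0166, 0.0081]
eef_rot: [179.6, -1.6, -7.5]
force: [-0.4, 0.5, 0.0]
width: 0.608
```

```bash
python3 go.py .5554 .0412 .01 -7.65;  python3 - <<'E'
from h import *
a=snap('scene','s4'); 
cv2.imwrite('pics/c4.png',cv2.resize(a[120:270,220:420],(800,600))[:,:,::-1])
E
```

```text
tcp [ 0.5438 -0.0166  0.0081] rot [179.55  -1.59  -7.54] f [-0.4  0.5  0. ] w 0.608 t 6.925
delta mm [  4.  -58.8  -2.2] roll rad 0.002
```

View pics/c4.png

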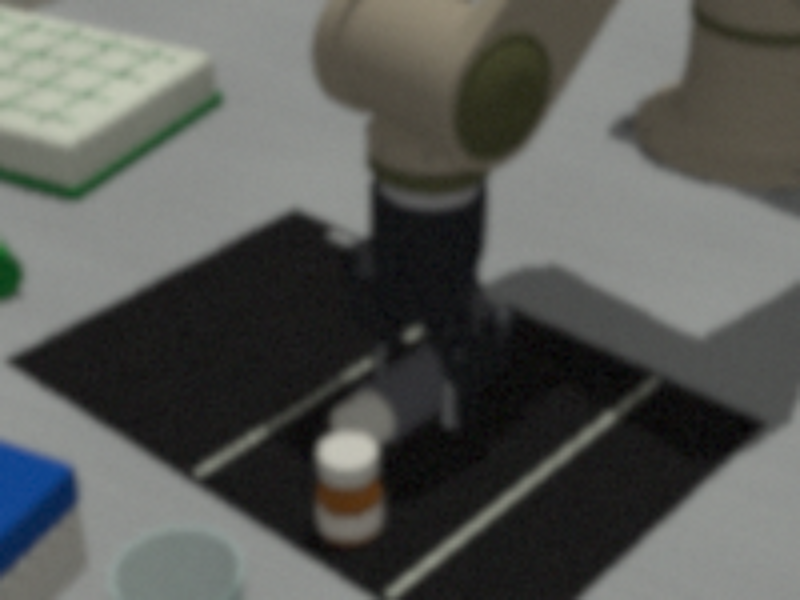

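Call:
send_rows(
  series=[
    {"translation": [0, -5, 0], "roll": 0, "hand": 52},
    {"translation": [0, -8, 0], "roll": 0, "hand": 52},
    {"translation": [0, -8, 0], "roll": 0, "hand": 52},
    {"translation": [0, -8, 0], "roll": 0, "hand": 52},
    {"translation": [0, -8, 0], "roll": 0, "hand": 52},
    {"translation": [0, -7, 0], "roll": 0, "hand": 52},
    {"translation": [0, -4, 0], "roll": 0, "hand": 52},
    {"translation": [0, 0, 0], "roll": 0, "hand": 52},
  ],
)

```text
t: 7.98
tcp_pos: [0.5505, 0.0347, 0.0077]
eef_rot: [179.6, -1.6, -7.5]
force: [0.7, -1.0, 0.6]
width: 0.611
```

```bash
python3 go.py .5554 .0412 .01 -7.65;  python3 - <<'E'
from h import *
a=snap('scene','s5'); 
cv2.imwrite('pics/c5.png',cv2.resize(a[150:270,280:440],(800,600),interpolation=cv2.INTER_CUBIC)[:,:,::-1])
E
```

```text
tcp [0.5505 0.0347 0.0077] rot [179.56  -1.59  -7.53] f [ 0.7 -1.   0.6] w 0.611 t 7.975
delta mm [ 4.1 -7.1 -2.2] roll rad 0.002
```

View pics/c5.png

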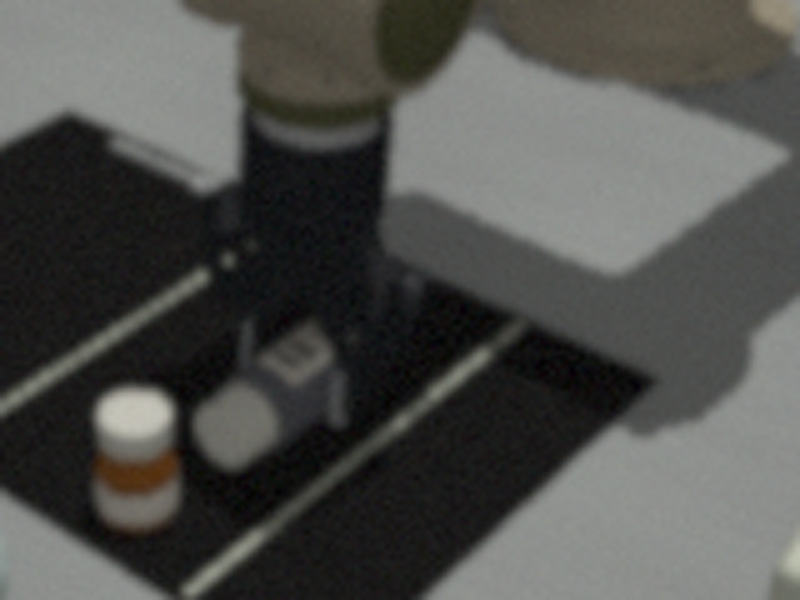

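Call:
send_rows(
  series=[
    {"translation": [0, 0, 0], "roll": 0, "hand": 85},
    {"translation": [0, 0, 0], "roll": 0, "hand": 85},
    {"translation": [0, 0, 0], "roll": 0, "hand": 85},
    {"translation": [0, 0, -15], "roll": 0, "hand": 85},
    {"translation": [0, 0, -40], "roll": 0, "hand": 85},
    {"translation": [0, 0, -50], "roll": 0, "hand": 85},
    {"translation": [0, 0, -50], "roll": 0, "hand": 85},
  ],
)

```text
t: 8.9
tcp_pos: [0.5448, 0.0357, 0.167]
eef_rot: [179.6, -1.3, -7.6]
force: [-0.0, 0.2, -0.1]
width: 0.994
```

Call:
send_rows(
  series=[
    {"translation": [0, -40, 0], "roll": 0, "hand": 85},
    {"translation": [0, -40, 0], "roll": 0, "hand": 85},
    {"translation": [0, -40, 0], "roll": 0, "hand": 85},
    {"translation": [0, -40, 0], "roll": 0, "hand": 85},
    {"translation": [0, -40, 0], "roll": 0, "hand": 85},
    {"translation": [0, -40, 0], "roll": 0, "hand": 85},
  ],
)

```text
t: 9.65
tcp_pos: [0.5797, 0.2783, 0.1781]
eef_rot: [179.7, -2.2, -7.9]
force: [0.2, -0.1, -0.4]
width: 0.993
```

```bash
python3 go.py .5554 .0412 .01 -7.65;  python3 - <<'E'
from h import *
a=snap('scene','s6'); b=snap('top','t6')
cv2.imwrite('pics/c6.png',cv2.hconcat([cv2.resize(a[170:270,290:390],(400,400),interpolation=cv2.INTER_CUBIC)[:,:,::-1],cv2.resize(b[130:230,260:360],(400,400),interpolation=cv2.INTER_CUBIC)[:,:,::-1]]))
E
```

```text
tcp [0.5797 0.2783 0.1781] rot [179.68  -2.21  -7.89] f [ 0.2 -0.1 -0.4] w 0.993 t 9.65
delta mm [  2.  237.2 169.7] roll rad -0.004
```

View pics/c6.png

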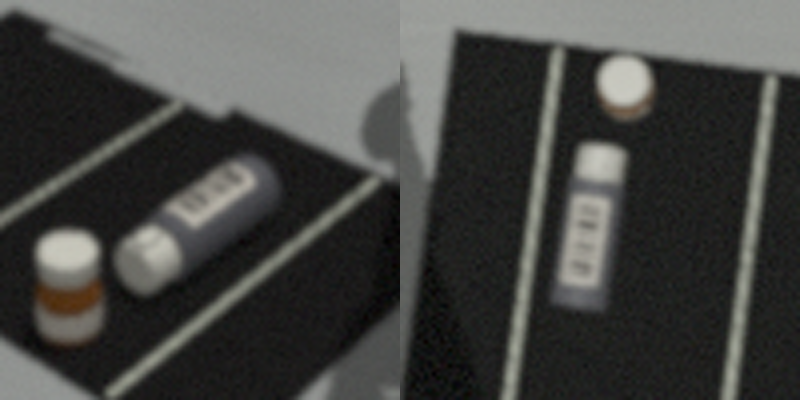

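View pics/t6.png

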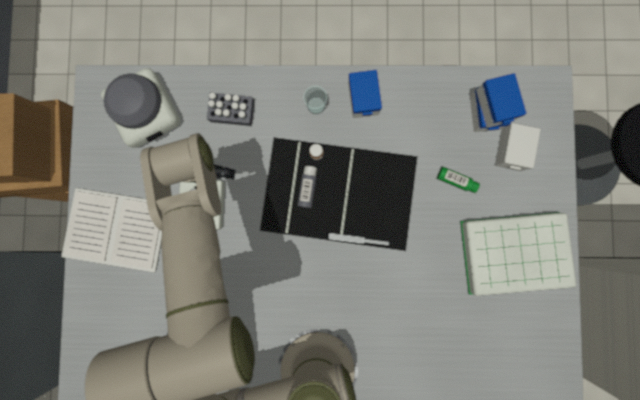

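```bash
cat > lab.py <<'E'
from meas import *
import sys
im=np.load(f'pics/{sys.argv[1]}.npy')
l,Q=tube_axis(im,range(181,203),(297,320)); d=l[:2];p=l[2:]
print(l,np.degrees(np.arctan2(l[1],l[0])))
yaw=np.radians(-7.3); my=np.array([-np.sin(yaw),np.cos(yaw)])
z0=(np.array([0.5103629,0.08938806])+np.array([.52888495,-.08439593]))/2
print('axis y rel zone',(p-z0)@my)
g=im.max(2).astype(float)
# label edges: gray barrel ~105, label ~190 at non-bar rows
for v in range(180,204):
    r=g[v,297:320]; 
    if r.max()<135: continue
    th=132; i=np.where(r>th)[0]; a,b=i[0],i[-1]
    a_=a-(r[a]-th)/(r[a]-r[a-1]); b_=b+(r[b]-th)/(r[b]-r[b+1])
    A=oncyl('top',297+a_,v,p,d);B=oncyl('top',297+b_,v,p,d)
    print(v,r.max(),round(A[0],3),A[1].round(1),B[1].round(1),'mid',((A[1]+B[1])/2).round(1))
E
python3 lab.py t6
```

```text
[ 0.9903934  -0.13827854  0.54281515  0.03944883] -7.9482446
axis y rel zone 0.0396000272412621
180 176.0 0.032 42.0 -38.1 mid 2.0
181 175.0 0.029 41.4 -41.4 mid -0.0
182 169.0 0.026 40.6 -42.4 mid -0.9
183 165.0 0.023 40.8 -40.9 mid -0.1
184 166.0 0.02 39.9 -40.4 mid -0.2
185 162.0 0.017 40.4 -41.1 mid -0.4
186 162.0 0.013 40.5 -40.5 mid 0.0
187 166.0 0.01 41.3 -41.4 mid -0.1
188 172.0 0.007 41.9 -42.6 mid -0.4
189 172.0 0.004 41.7 -42.3 mid -0.3
190 172.0 0.001 42.3 -42.0 mid 0.2
191 167.0 -0.002 42.2 -40.6 mid 0.8
192 164.0 -0.005 41.8 -40.9 mid 0.4
193 166.0 -0.008 41.7 -41.0 mid 0.4
194 166.0 -0.011 42.2 -41.2 mid 0.5
195 170.0 -0.014 41.4 -40.8 mid 0.3
196 159.0 -0.017 40.7 -40.6 mid 0.1
197 160.0 -0.021 41.1 -39.7 mid 0.7
198 164.0 -0.024 42.3 -39.9 mid 1.2
199 173.0 -0.027 40.7 -40.0 mid 0.3
200 172.0 -0.03 34.8 -39.9 mid -2.6
201 145.0 -0.032 10.2 -33.2 mid -11.5
```

Run:
```python
from meas import *
np.set_printoptions(linewidth=200)
im=np.load('pics/top0.npy'); im=np.load('pics/t6.npy'); g=im.max(2)
for v in (177,183,186,189,193,196,199,204,206): print(v,g[v,296:322])
s=np.load('pics/s6.npy').max(2)
print('cols 326..360')
for v in range(206,245): print(v,s[v,316:362])
```

```text
177 [ 88  39  34  29  38  51  70  89  99 102 108 113 112 111 103 100  95  91  80  68  44  29  31  29  31  35]
183 [ 41  28  30  36  48  83 124 157 162 154 148 145 144 151 165 156 125  92  72  52  39  31  24  33  30  27]
186 [ 36  33  30  41  61 103 139 156 146 127 115 114 124 148 162 142 106  78  63  44  32  31  30  34  29  34]
189 [ 33  29  33  46  79 123 161 172 170 163 166 167 168 171 165 132  92  75  53  36  27  32  34  34  37  29]
193 [ 33  31  42  69 107 147 165 162 159 154 156 159 165 166 142 103  74  60  42  31  30  30  33  35  27  29]
196 [ 27  34  48  80 125 153 153 139 127 125 126 141 159 155 125  91  69  48  38  34  35  31  32  35  29  25]
199 [ 32  37  59 102 140 164 171 173 169 165 161 166 166 141 105  79  61  43  36  36  29  29  35  33  31  35]
204 [ 34  54  75  86  91 100 103 111 110 107 104  98  95  85  82  60  43  31  31  36  28  34  32  30  34  32]
206 [36 40 48 52 59 64 75 82 90 87 85 81 82 80 72 57 40 33 34 30 31 30 34 31 30 31]
cols 326..360
206 [ 90 108 113 112 102  79  52  37  31  26  29  22  28  24  27  25  31  28  29  23  21  27  30  26  26  28  24  26  30  
[... 6495 characters left out ...]
6  69  46  29  21  21  18  21  22  20  23  25  25  27  27  28  30  32  50  73 101 124 131 113  85  59  38  31  25  26  24  29  31]
242 [ 40  24  20  21  18  33  51  67  83  91  92  89  77  62  41  28  19  19  14  16  24  30  24  27  26  26  28  24  28  38  58  85 110 128 127 111  81  50  35  30  23  27  30  25  28  32]
243 [ 42  30  25  24  17  18  26  45  54  64  68  60  49  37  27  18  17  21  22  22  24  28  27  25  31  24  27  31  42  68 101 120 132 126 108  77  49  32  25  29  29  25  31  24  27  26]
244 [ 52  30  22  21  25  18  19  20  30  35  38  34  24  20  21  21  28  21  24  27  20  22  24  29  24  24  31  40  69 104 129 132 122 100  70  43  32  26  23  26  25  26  24  25  29  26]
```

```bash
cat > lab2.py <<'E'
from meas import *
im=np.load('pics/t6.npy')
for th in (50,60,70):
    l,Q=tube_axis(im,[175,176,177,178,203,204,205],(297,320),th=th); d=l[:2];p=l[2:]
    print(l,np.degrees(np.arctan2(l[1],l[0])))
    g=im.max(2).astype(float); m=[];R=[]
    for v in (188,189,190,193,194,195,198,199):
        r=g[v,297:320]; t=127; i=np.where(r>t)[0]; a,b=i[0],i[-1]
        a_=a-(r[a]-t)/(r[a]-r[a-1]); b_=b+(r[b]-t)/(r[b]-r[b+1])
        A=oncyl('top',297+a_,v,p,d)[1];B=oncyl('top',297+b_,v,p,d)[1]; m.append((A+B)/2);R.append((A,B))
    print('top label mid',np.mean(m),np.mean(R,0))
    for q in ((346.4,221),(349.3,219),(352.2,217),(343.5,223)): print(oncyl('scene',*q,p,d))
E
python3 lab2.py
```

```text
[ 0.9908435  -0.13501576  0.5528692   0.03763641] -7.7595305
top label mid 2.0275935132668317 [ 45.11572017 -41.06053314]
(np.float64(-0.008986194055714688), np.float64(41.41921301089302))
(np.float64(-0.021073860856079967), np.float64(42.039846076796216))
(np.float64(-0.033356094393778214), np.float64(42.670777492497834))
(np.float64(0.0029116188810126066), np.float64(40.808550483864586))
[ 0.9903946  -0.13826975  0.5528685   0.0377122 ] -7.9477367
top label mid 1.5484597094832 [ 44.56369207 -41.46677265]
(np.float64(-0.008966289868343044), np.float64(41.20638715824048))
(np.float64(-0.021030537159459062), np.float64(41.7459785531312))
(np.float64(-0.03328751347307674), np.float64(42.29439653507141))
(np.float64(0.0029098329171089693), np.float64(40.67535993122333))
[ 0.99032426 -0.13877252  0.5528682   0.03774395] -7.976824
top label mid 1.4024838925993492 [ 44.40023145 -41.59526367]
(np.float64(-0.008949596959933515), np.float64(41.13323738226859))
(np.float64(-0.021009922914767505), np.float64(41.66030953883541))
(np.float64(-0.033262693111514634), np.float64(42.19598167881251))
(np.float64(0.00292287305011474), np.float64(40.61451220517595))
```

Run:
```python
from meas import *
im=np.load('pics/top0.npy'); x0,y0=172,170
hsv=im[y0:240,x0:230].astype(int)
g=hsv.max(2); np.set_printoptions(linewidth=250)
# light-grey ring bluish vs box yellowish-white: b - r
c=(hsv[:,:,2]-hsv[:,:,0])
print('g'); 
for v in range(184,222,1): print(v,g[v-y0,182-x0:217-x0])
```

```text
g
184 [194 194 194 195 196 195 194 195 195 194 195 195 192 188 187 189 193 194 195 195 194 196 194 195 194 192 192 193 193 194 194 195 195 195 197]
185 [193 196 195 195 195 195 194 195 193 193 192 187 178 165 163 171 183 191 193 191 191 195 193 194 194 193 195 193 194 194 194 194 195 195 195]
186 [196 195 193 195 194 194 193 195 194 193 191 175 150 119 108 132 160 175 178 180 183 189 190 193 194 195 195 194 196 193 194 194 195 195 196]
187 [194 195 195 195 193 194 194 193 193 190 182 163 124  82  66 106 140 154 159 158 168 175 179 183 188 192 194 194 195 193 194 196 197 196 196]
188 [194 193 193 195 194 193 191 191 186 179 168 156 130  92  83 125 155 167 167 163 164 164 159 163 173 184 190 192 191 193 193 195 195 195 196]
189 [193 195 193 192 193 191 191 185 174 165 163 164 150 121 113 147 173 178 178 176 173 173 170 164 162 167 174 183 190 191 194 195 195 195 195]
190 [193 192 193 193 191 187 182 177 171 170 173 176 166 143 126 154 176 179 181 181 180 180 177 176 170 165 159 162 176 187 194 194 196 195 195]
191 [193 194 194 191 185 178 175 174 176 177 182 178 171 148 127 150 172 178
[... 3749 characters left out ...]
168 168 174 175 179 180 180 182 182 181 181 178 182 183 182 181 182 176 170 163 158 168 181 193 199 200 201 200 202]
218 [194 194 196 196 194 189 181 173 166 168 171 178 178 180 180 181 182 178 178 181 179 178 173 164 158 160 170 184 195 201 199 201 199 200 202]
219 [195 195 194 196 195 195 193 184 176 168 164 166 167 171 173 177 175 170 169 170 169 165 164 162 166 178 190 197 198 200 201 201 201 201 201]
220 [195 196 196 193 196 195 194 192 188 184 173 168 165 164 165 167 169 163 161 161 164 168 173 180 187 193 198 198 199 202 201 201 200 200 200]
221 [194 196 195 196 196 195 197 195 194 194 189 186 184 180 178 176 176 173 175 177 183 186 192 195 196 200 199 199 199 200 200 199 201 201 201]
```

Run:
```python
from meas import *
im=np.load('pics/top0.npy'); g=im.max(2).astype(float)
# ring rim: radial darkest points around center
C=px2z('top',198.4,203.6,.047)[:2]
for it in range(3):
    P=[]
    for a in np.radians(np.arange(0,360,6)):
        rs=np.arange(.044,.056,.0005)
        val=[]
        for r in rs:
            u,v=proj('top',[C[0]+r*np.cos(a),C[1]+r*np.sin(a),.047]); val.append(cv2.getRectSubPix(im.max(2),(1,1),(u,v))[0,0])
        P.append([np.cos(a)*rs[np.argmin(val)]+C[0],np.sin(a)*rs[np.argmin(val)]+C[1]])
    P=np.array(P); (e,ax,_)=cv2.fitEllipse((P*1e4).astype(np.float32)); C=np.array(e)/1e4
    print('C',C,np.array(ax)/1e4)
def cen(y0,y1,x0,x1,dark,base):
    s=g[y0:y1,x0:x1]; w=np.clip(base-s if dark else s-base,0,None); V,U=np.mgrid[y0:y1,x0:x1]
    return (w*U).sum()/w.sum(),(w*V).sum()/w.sum()
L=cen(185,190,193,199,1,150); I=px2z('top',*L,.050)[:2]-C
print('lug',L,I,np.linalg.norm(I),np.degrees(np.arctan2(I[1],I[0])))
pts=[]
for u in range(188,194):
    col=g[199:206,u]; w=np.clip(col-50,0,None); pts.append([u,(w*np.arange(199,206)).sum()/w.sum()])
Q=np.array([px2z('top',u,v,.092)[:2] for u,v in pts]); 
l=cv2.fitLine(Q.astype(np.float32),cv2.DIST_L2,0,.01,.01).ravel(); 
if l[1]<0:l[:2]*=-1
print('stripe dir',np.degrees(np.arctan2(l[1],l[0])),Q-C)
n=np.array([-l[1],l[0]]); print('offset of axis from stripe',(C-l[2:])@n)
m=Q.mean(0)-C; print('mean dir',np.degrees(np.arctan2(m[1],m[0])))
# box top edges dir
m=((g>185)).astype(np.uint8); m[:,:175]=0;m[:,232:]=0;m[:170]=0;m[240:]=0
c=max(cv2.findContours(m,cv2.RETR_EXTERNAL,cv2.CHAIN_APPROX_NONE)[0],key=cv2.contourArea); r=cv2.minAreaRect(c); print(r)
B=np.array([px2z('top',u,v,.045)[:2] for u,v in cv2.boxPoints(r)]); print(B,B.mean(0)); e=[np.degrees(np.arctan2(*(B[i]-B[i-1])[::-1])) for i in range(4)]; print(e)
```

```text
C [0.50093345 0.36424812] [0.0970572  0.10044337]Traceback (most recent call last):
  File "<stdin>", line 11, in <module>
  File "h.py", line 13, in proj
    c=calibration(n); q=RM(c).T@(np.array(p)-np.array(c['eye']))
ValueError: time passes only in moves, steps and waits
```

```bash
sed -i '/^def snap/i import functools\n_cal=calibration\n@functools.lru_cache(None)\ndef calibration(n): return _cal(n)' h.py
cat > knob.py <<'E'
from meas import *
import sys
im=np.load(f'pics/{sys.argv[1]}.npy'); g=im.max(2).astype(float)
C=np.array([.50093,.36425])
def cen(y0,y1,x0,x1,dark,base):
    s=g[y0:y1,x0:x1]; w=np.clip(base-s if dark else s-base,0,None); V,U=np.mgrid[y0:y1,x0:x1]
    return (w*U).sum()/w.sum(),(w*V).sum()/w.sum()
L=cen(185,190,193,199,1,150); I=px2z('top',*L,.050)[:2]-C
print('lug',L,I,np.linalg.norm(I),np.degrees(np.arctan2(I[1],I[0])))
pts=[]
for u in range(188,194):
    col=g[199:206,u]; w=np.clip(col-50,0,None); pts.append([u,(w*np.arange(199,206)).sum()/w.sum()])
Q=np.array([px2z('top',u,v,.092)[:2] for u,v in pts]); 
l=cv2.fitLine(Q.astype(np.float32),cv2.DIST_L2,0,.01,.01).ravel(); 
if l[1]<0:l[:2]*=-1
print('stripe dir',np.degrees(np.arctan2(l[1],l[0])),Q-C)
n=np.array([-l[1],l[0]]); print('offset of axis from stripe',(C-l[2:])@n)
m=((g>185)).astype(np.uint8); m[:,:175]=0;m[:,232:]=0;m[:170]=0;m[240:]=0
c=max(cv2.findContours(m,cv2.RETR_EXTERNAL,cv2.CHAIN_APPROX_NONE)[0],key=cv2.contourArea); r=cv2.minAreaRect(c); print(r)
B=np.array([px2z('top',u,v,.045)[:2] for u,v in cv2.boxPoints(r)]); print(B,B.mean(0)); e=[np.degrees(np.arctan2(*(B[i]-B[i-1])[::-1])) for i in range(4)]; print(e)
E
python3 knob.py top0
```

```text
lug (np.float64(195.70106761565836), np.float64(187.3861209964413)) [0.04950647 0.01015852] 0.050537972411308765 11.595894420158915
stripe dir 75.44522 [[0.0045955  0.0175817 ]
 [0.00366404 0.01459816]
 [0.00289894 0.01162069]
 [0.00204718 0.00864094]
 [0.00131249 0.00566557]
 [0.00076533 0.0026968 ]]
offset of axis from stripe -8.125589566589106e-05
((198.74688720703125, 204.06234741210938), (39.65047073364258, 46.0924186706543), 2.8624050617218018)
[[0.43239535 0.42705348]
 [0.57304032 0.42486522]
 [0.56791547 0.30282964]
 [0.42761902 0.30596707]] [0.50024254 0.36517885]
[np.float64(87.74110285617088), np.float64(-0.891378397339457), np.float64(-92.40470400021763), np.float64(178.71891939908525)]
```

Call:
send_rows(
  series=[
    {"translation": [0, 0, 0], "roll": -0.165, "hand": 85},
    {"translation": [0, 0, 0], "roll": -0.165, "hand": 85},
    {"translation": [0, 0, 0], "roll": -0.165, "hand": 85},
    {"translation": [0, 0, 0], "roll": -0.165, "hand": 85},
    {"translation": [0, 0, 0], "roll": -0.165, "hand": 85},
    {"translation": [0, 0, 0], "roll": -0.165, "hand": 85},
    {"translation": [0, 0, 0], "roll": -0.165, "hand": 85},
    {"translation": [0, 0, 0], "roll": -0.165, "hand": 85},
  ],
)

```text
t: 10.75
tcp_pos: [0.5786, 0.2763, 0.1856]
eef_rot: [177.5, -0.3, 70.3]
force: [-0.3, -0.2, 0.8]
width: 0.996
```

```bash
python3 go.py .5007 .3645 .15 75.4
```

```text
tcp [0.5786 0.2763 0.1856] rot [177.53  -0.27  70.28] f [-0.3 -0.2  0.8] w 0.996 t 10.75
delta mm [  56.6 -104.5   31.4] roll rad -0.089
```

Call:
send_rows(
  series=[
    {"translation": [19, -35, 10], "roll": -0.08, "hand": 85},
    {"translation": [19, -35, 10], "roll": 0, "hand": 85},
    {"translation": [19, -35, 10], "roll": 0, "hand": 85},
    {"translation": [0, 0, 0], "roll": 0, "hand": 85},
  ],
)

```text
t: 11.25
tcp_pos: [0.4939, 0.3598, 0.154]
eef_rot: [177.3, -0.1, 75.0]
force: [1.1, -0.1, 0.8]
width: 0.994
```

```bash
python3 go.py .5007 .3645 .11 75.4
```

```text
tcp [0.4939 0.3598 0.154 ] rot [ 1.7735e+02 -1.4000e-01  7.4950e+01] f [ 1.1 -0.1  0.8] w 0.994 t 11.25
delta mm [ 6.2  3.3 44.2] roll rad -0.008
```

Call:
send_rows(
  series=[
    {"translation": [6, 3, 15], "roll": -0.008, "hand": 50},
    {"translation": [0, 0, 15], "roll": 0, "hand": 50},
    {"translation": [0, 0, 12], "roll": 0, "hand": 50},
    {"translation": [0, 0, 0], "roll": 0, "hand": 50},
  ],
)

```text
t: 11.75
tcp_pos: [0.5028, 0.3621, 0.1098]
eef_rot: [177.3, -0.1, 75.2]
force: [0.1, -0.0, -0.4]
width: 0.584
```

```bash
python3 go.py .5007 .3645 .067 75.4;  python3 - <<'E'
from h import *
a=snap('scene','s7')
cv2.imwrite('pics/c7.png',cv2.resize(a[150:300,410:560],(600,600),interpolation=cv2.INTER_CUBIC)[:,:,::-1])
E
```

```text
tcp [0.5028 0.3621 0.1098] rot [ 1.7731e+02 -1.0000e-01  7.5250e+01] f [ 0.1 -0.  -0.4] w 0.584 t 11.75
delta mm [ 1.7 -4.6 42.7] roll rad -0.003
```

View pics/c7.png

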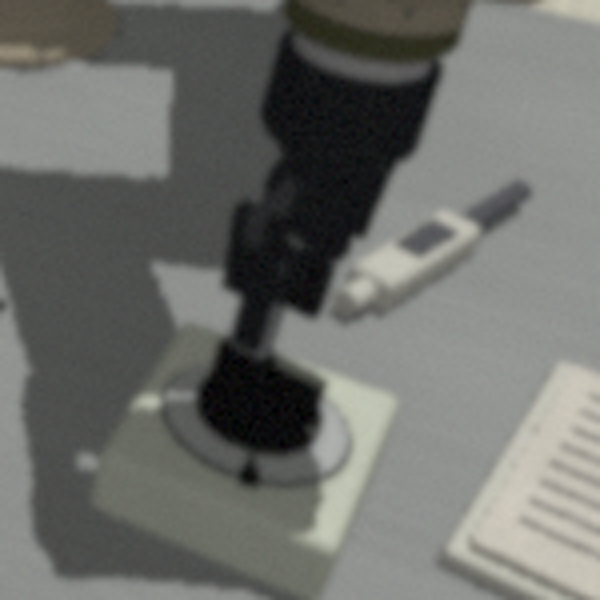

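Call:
send_rows(
  series=[
    {"translation": [1.5, -4, 14], "roll": 0, "hand": 50},
    {"translation": [0, 0, 14], "roll": 0, "hand": 50},
    {"translation": [0, 0, 10], "roll": 0, "hand": 50},
    {"translation": [0, 0, 0], "roll": 0, "hand": 50},
  ],
)

```text
t: 12.3
tcp_pos: [0.5013, 0.3645, 0.0699]
eef_rot: [177.2, -0.2, 75.3]
force: [1.0, 0.2, -0.2]
width: 0.59
```

```bash
python3 go.py .5007 .3645 .067 75.4
```

```text
tcp [0.5013 0.3645 0.0699] rot [ 1.7725e+02 -1.5000e-01  7.5250e+01] f [ 1.   0.2 -0.2] w 0.59 t 12.3
delta mm [-0.2 -0.7  2.8] roll rad -0.003
```

Close gently.

Call:
send_rows(
  series=[
    {"translation": [0, -0.5, 2], "roll": 0, "hand": 30},
    {"translation": [0, 0, 0], "roll": 0, "hand": 20},
    {"translation": [0, 0, 0], "roll": 0, "hand": 12},
    {"translation": [0, 0, 0], "roll": 0, "hand": 12},
    {"translation": [0, 0, 0], "roll": 0, "hand": 12},
  ],
  grip_force=30,
)

```text
t: 12.92
tcp_pos: [0.501, 0.3649, 0.0685]
eef_rot: [177.2, -0.2, 75.2]
force: [0.3, -0.0, -1.1]
width: 0.188
```

```bash
python3 go.py .5007 .3645 .067 11.3
```

```text
tcp [0.501  0.3649 0.0685] rot [177.24  -0.2   75.24] f [ 0.3 -0.  -1.1] w 0.188 t 12.925
delta mm [-0.4 -0.3  1.5] roll rad 1.116
```

Call:
send_rows(
  series=[
    {"translation": [0, 0, 0], "roll": 0.08, "hand": 12},
    {"translation": [0, 0, 0], "roll": 0.13, "hand": 12},
    {"translation": [0, 0, 0], "roll": 0.13, "hand": 12},
    {"translation": [0, 0, 0], "roll": 0.13, "hand": 12},
    {"translation": [0, 0, 0], "roll": 0.13, "hand": 12},
    {"translation": [0, 0, 0], "roll": 0.13, "hand": 12},
  ],
)

```text
t: 13.68
tcp_pos: [0.5009, 0.365, 0.0685]
eef_rot: [178.1, -2.0, 32.1]
force: [0.3, 0.5, -0.7]
width: 0.187
```

```bash
python3 go.py .5007 .3645 .067 11.3
```

```text
tcp [0.5009 0.365  0.0685] rot [178.15  -2.02  32.13] f [ 0.3  0.5 -0.7] w 0.187 t 13.675
delta mm [-0.5  0.2  1.5] roll rad 0.364
```

Call:
send_rows(
  series=[
    {"translation": [0, 0, 0], "roll": 0.13, "hand": 12},
    {"translation": [0, 0, 0], "roll": 0.13, "hand": 12},
    {"translation": [0, 0, 0], "roll": 0.09, "hand": 12},
    {"translation": [0, 0, 0], "roll": 0, "hand": 12},
    {"translation": [0, 0, 0], "roll": 0, "hand": 12},
  ],
)

```text
t: 14.3
tcp_pos: [0.501, 0.3651, 0.0685]
eef_rot: [179.0, -2.6, 11.5]
force: [0.8, 0.8, -0.9]
width: 0.184
```

```bash
python3 go.py .5007 .3645 .067 11.3
```

```text
tcp [0.501  0.3651 0.0685] rot [179.01  -2.56  11.47] f [ 0.8  0.8 -0.9] w 0.184 t 14.3
delta mm [-0.5  0.5  1.5] roll rad 0.003
```

Open, rise, and clear the view.

Call:
send_rows(
  series=[
    {"translation": [0, 0, 0], "roll": 0, "hand": 40},
    {"translation": [0, 0, 0], "roll": 0, "hand": 50},
    {"translation": [0, 0, 0], "roll": 0, "hand": 50},
    {"translation": [0, 0, -15], "roll": 0, "hand": 50},
    {"translation": [0, 0, -40], "roll": 0, "hand": 50},
    {"translation": [0, 0, -50], "roll": 0, "hand": 50},
  ],
)

```text
t: 15.05
tcp_pos: [0.4951, 0.3653, 0.1753]
eef_rot: [178.9, -2.3, 11.6]
force: [0.7, -0.1, -0.5]
width: 0.588
```

Call:
send_rows(
  series=[
    {"translation": [0, 0, -30], "roll": 0, "hand": 50},
    {"translation": [-30, -40, 0], "roll": 0, "hand": 50},
    {"translation": [-30, -40, 0], "roll": 0, "hand": 50},
    {"translation": [-30, -40, 0], "roll": 0, "hand": 50},
    {"translation": [-30, -40, 0], "roll": 0, "hand": 50},
    {"translation": [-30, -40, 0], "roll": 0, "hand": 50},
    {"translation": [-30, -40, 0], "roll": 0, "hand": 50},
  ],
)

```text
t: 15.92
tcp_pos: [0.2668, 0.5697, 0.2073]
eef_rot: [179.3, -3.3, 11.3]
force: [0.6, 0.4, 0.4]
width: 0.584
```

Run:
```python
from h import *
a=snap('scene','s8'); b=snap('top','t8')
k=cv2.resize(b[170:240,165:235],(400,400),interpolation=cv2.INTER_CUBIC)
k2=cv2.resize(a[225:300,430:515],(400,400),interpolation=cv2.INTER_CUBIC)
cv2.imwrite('pics/k8.png',cv2.hconcat([k,k2])[:,:,::-1])
```

```text
(no output)
```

View pics/k8.png

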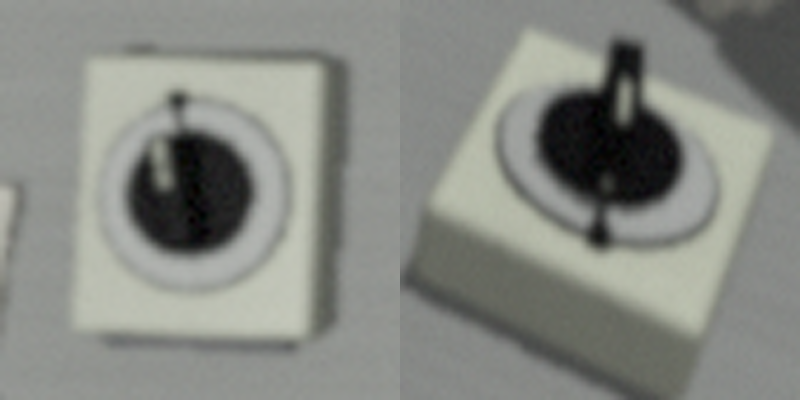

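View pics/t8.png

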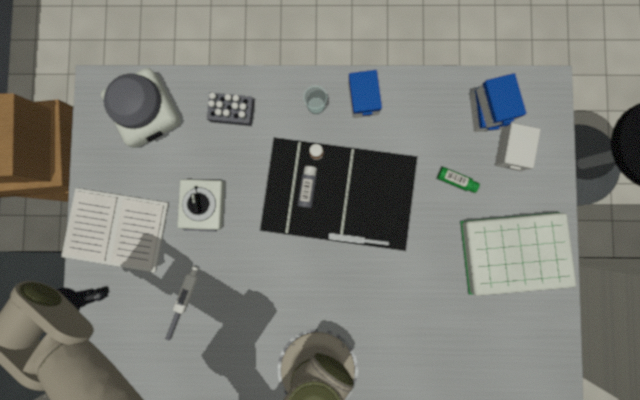

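Run:
```python
from meas import *
im=np.load('pics/t8.npy'); g=im.max(2).astype(float)
C=np.array([.5007,.3645])
def fit(P): 
    l=cv2.fitLine(np.array(P,np.float32),cv2.DIST_L2,0,.01,.01).ravel(); 
    if l[0]<0:l[:2]*=-1
    n=np.array([-l[1],l[0]]); return np.degrees(np.arctan2(l[1],l[0])), (C-l[2:])@n
np.set_printoptions(linewidth=200)
for v in range(190,206): print(v,g[v,186:204].astype(int))
pts=[]
for v in range(196,203):
    r=g[v,190:198]; w=np.clip(r-50,0,None); pts.append(px2z('top',190+(w*np.arange(8)).sum()/w.sum(),v,.092)[:2])
print('stripe',fit(pts)); m=np.mean(pts,0)-C; print('mean dir',np.degrees(np.arctan2(m[1],m[0])),np.linalg.norm(m))
for nm in ('top0','t8'):
    g=np.load(f'pics/{nm}.npy').max(2).astype(float); pts=[]
    for v in range(186,192):
        r=g[v,192:201]; w=np.clip(165-r,0,None) if v>187 else np.clip(150-r,0,None); u=192+(w*np.arange(9)).sum()/w.sum()
        q=px2z('top',u,v,.049)[:2]; pts.append(q); print(nm,v,round(u,2),np.degrees(np.arctan2(*(q-C)[::-1])).round(1))
    print('index',fit(pts))
```

```text
190 [185 181 179 173 164 163 167 169 163 134 121 148 170 174 174 174 176 175]
191 [182 173 168 170 170 172 172 175 167 143 120 137 155 161 163 167 172 176]
192 [170 165 167 171 173 168 166 159 153 133 104 101 117 125 131 146 158 166]
193 [165 166 172 173 164 151 143 131 116  98  71  57  67  69  80 104 124 140]
194 [167 172 174 166 147 130 133 117  80  52  31  28  24  31  41  54  70  98]
195 [174 177 175 160 128 122 142 128  81  34  14  13  11  24  23  34  40  51]
196 [177 175 166 142 107 116 145 133  88  39  21  15  11  18  23  28  35  32]
197 [178 170 151 114  75  96 137 131  88  46  17  12  13  19  28  33  36  32]
198 [174 162 129  83  50  83 121 120  93  50  19  12  16   7  30  34  35  31]
199 [170 146 102  54  32  60 106 118  97  56  24  20  22  16  26  35  30  36]
200 [164 131  81  42  29  61 109 128 113  63  27  15  13  15  27  30  33  36]
201 [157 118  67  34  33  55  99 132 116  73  30  25  13  20  21  31  35  38]
202 [147 103  56  33  25  43  81 109 100  66  30  19  11   6  31  24  34  31]
203 [142  96  51  29  28  34  53  69  63  46  30  17  16   9  25  36  36  35]
204 [141  90  53  37  26  28  33  37  39  36  36  16  18  14  22  29  33  34]
205 [147  98  51  36  36  27  27  36  33  38  29  20   0  20  16  26  36  33]
stripe (np.float32(15.248542), np.float64(-0.00036016151135446616))
mean dir 16.9507139749044 0.012125304955633276
top0 186 195.86 10.4
top0 187 195.76 11.2
top0 188 195.56 12.5
top0 189 195.49 13.4
top0 190 195.85 12.8
top0 191 195.97 13.2
index (np.float32(3.115832), np.float64(-0.0074532097565314015))
t8 186 195.76 10.7
t8 187 195.82 11.0
t8 188 195.62 12.3
t8 189 195.3 14.2
t8 190 195.81 13.0
t8 191 196.41 11.2
index (np.float32(6.7357626), np.float64(-0.004355389733298667))
```

Run:
```python
from meas import *
g=np.load('pics/t8.npy').max(2).astype(float)
C=np.array([.5009,.3645])
pts=[]
for v in range(195,203):
    r=g[v,190:198].copy(); 
    k=int(np.argmax(r[1:6]))+1; x=np.arange(k-1,k+2); c=np.polyfit(x,r[x],2); u=190-c[1]/(2*c[0])
    # right-side half crossing too
    t=75; j=k
    while r[j]>t:j+=1
    ur=190+j-(t-r[j])/(r[j-1]-r[j])
    q=px2z('top',u,v,.092)[:2]; q2=px2z('top',ur,v,.092)[:2]; pts.append([*q,*q2]); print(v,u.round(2),ur.round(2),(q-C).round(4),np.degrees(np.arctan2(*(q-C)[::-1])).round(1))
pts=np.array(pts)
for P in (pts[:,:2],pts[2:,:2],pts[:,2:]):
    l=cv2.fitLine(P.astype(np.float32),cv2.DIST_L2,0,.01,.01).ravel(); print(np.degrees(np.arctan(l[1]/l[0])))
# scene: stripe and lug
s=np.load('pics/s8.npy').max(2).astype(float)
np.set_printoptions(linewidth=200)
for v in range(230,274): print(v,s[v,553-0-0-0-0 if 0 else 466:486].astype(int))
```

```text
195 192.09 194.13 [0.0231 0.0059] 14.2
196 192.21 194.27 [0.0202 0.0054] 15.0
197 192.37 194.31 [0.0173 0.0048] 15.6
198 192.47 194.42 [0.0143 0.0044] 17.2
199 192.86 194.54 [0.0114 0.0032] 15.6
200 193.06 194.76 [0.0085 0.0025] 16.6
201 193.17 194.95 [0.0055 0.0021] 20.7
202 193.26 194.74 [0.0026 0.0017] 33.9
12.279416
12.721552
8.07462
230 [135 136 137 137 138 138 138 136 134 131 131 132 135 136 137 137 137 136 136 137]
231 [137 135 137 136 137 138 135 137 131 119 118 118 125 127 132 134 134 137 138 138]
232 [145 140 139 137 135 138 139 134 116  97  89  90  98 104 108 119 127 136 137 137]
233 [160 153 148 143 141 138 136 127 103  70  52  51  58  69  79  99 121 135 138 136]
234 [175 169 164 158 151 147 138 125  90  52  32  22  32  34  44  79 115 133 137 136]
235 [184 183 180 175 167 161 152 126  86  46  20  19  24  23  34  74 115 131 137 136]
236 [189 187 185 184 183 178 163 129  85  46  23  19  26  25  36  73 113 133 136 136]
237 [188 189 184 186 187 184 168 129  81  38  21  22  21  24  37  76 114 132 136 135]
238 [185 184 183 184 186 185 164 120  67  29  29  41  36  28  41  81 117
[... 2043 characters left out ...]
162 162 162]
266 [130 140 149 139 116  75  59  81 124 149 154 159 157 161 159 160 164 164 164 164]
267 [113 117 127 114  88  51  38  68 107 140 153 160 161 162 161 163 161 164 163 165]
268 [126 116 106  88  59  38  29  46  89 125 146 155 154 156 157 158 160 161 156 154]
269 [160 147 130  98  58  33  24  41  73 107 127 134 137 137 141 142 140 141 136 137]
270 [179 175 158 126  86  59  45  56  78 101 114 119 119 119 120 123 122 121 121 122]
271 [184 185 176 154 133 108  94  96 115 131 142 142 139 132 131 131 132 133 137 138]
272 [187 184 183 175 167 153 142 144 157 168 173 172 170 166 160 159 162 161 165 172]
273 [186 186 186 185 184 178 175 177 181 185 183 186 183 182 182 179 180 182 182 183]
```

Run:
```python
from meas import *
C=np.array([.5009,.3645])
for n,q,z in (('dot',(473.45,258.9),.060),('dot',(473.45,258.9),.061),('idxline',(472.1,265),.0475),('idxline',(472.0,266),.0475),('lug',(471.9,268.6),.051)):
    w=px2z('scene',*q,z)[:2]-C; print(n,w.round(4),np.degrees(np.arctan2(w[1],w[0])).round(1),np.linalg.norm(w).round(4))
s=np.load('pics/s8.npy').max(2).astype(float); P=[]
for v in range(240,248):
    r=s[v,473:481]; w=np.clip(r-65,0,None); 
    j=int(np.argmax(r[2:6]))+2; c=np.polyfit([j-1,j,j+1],r[j-1:j+2],2); P.append(px2z('scene',473-c[1]/2/c[0],v,.092)[:2])
P=np.array(P); l=cv2.fitLine(P.astype(np.float32),cv2.DIST_L2,0,.01,.01).ravel(); print('stripe',np.degrees(np.arctan(l[1]/l[0])),(P-C).round(4)[[0,-1]])
s0=np.load('pics/scene0.npy'); 
# ring centre in scene frame, from rim extremes
```

```text
dot [0.0286 0.0071] 14.0 0.0295
dot [0.0298 0.0072] 13.6 0.0307
idxline [0.0351 0.0086] 13.7 0.0362
idxline [0.0384 0.0093] 13.5 0.0395
lug [0.0508 0.0116] 12.9 0.0521
stripe 12.249682 [[0.0003 0.0014]
 [0.0249 0.0069]]
```

```bash
sed -i 's/t6.npy/t8.npy/' lab2.py; python3 lab2.py | grep -E "mid|^\["
python3 - <<'E'
from h import *
a,b=[np.load(f'pics/{n}.npy').max(2).astype(float) for n in ('top0','t8')]
def c(g,y0,y1,x0,x1):
    w=np.clip(g[y0:y1,x0:x1]-90,0,None);V,U=np.mgrid[y0:y1,x0:x1];return ((w*U).sum()/w.sum()).round(2),((w*V).sum()/w.sum()).round(2)
print('jar',c(a,145,162,307,326),c(b,145,162,307,326)); print('spat',c(a,232,239,328,351),c(b,232,239,328,351))
print(job_done())
E
```

```text
[ 0.99066556 -0.13631509  0.5528694   0.03760725] -7.8346715
top label mid 1.9011714948126692 [ 43.70219824 -39.89985525]
[ 0.99079585 -0.13536483  0.55286926  0.03762677] -7.7797155
top label mid 1.8909603165687878 [ 43.69829455 -39.91637392]
[ 0.99046564 -0.1377598   0.5528693   0.03761159] -7.918237
top label mid 1.796432281833885 [ 43.57656109 -39.98369652]
jar (np.float64(315.65), np.float64(150.28)) (np.float64(315.65), np.float64(150.23))
spat (np.float64(338.55), np.float64(236.09)) (np.float64(338.6), np.float64(236.11))
the job is handed in; nothing more can be done
None
```

The tube lies between the two white lines with its label up, the knob's white line points at the index lug, and the job is handed in. The robot's clock read about 16 s of the 69 s at that point.

- **Tube:** I set the open fingers on either side of it and pushed it about 235 mm along the mat, without gripping or lifting it. In the last pictures the label faced up to within about 2°. The tube's axis was about 40 mm past the zone centre, clear of both lines.
- **Knob:** I gripped the bar, turned it about 64° clockwise and let go. The white line measured 12–14° in the world frame and the index mark 11–14°, in both camera views, so they agree to within about 2°.
- **Jar and spatula:** their positions in the top view changed by less than 0.1 pixel from start to finish. The arm ended clear of everything.

**Disagreements:**
- The label measured about 84° wide around the barrel instead of the stated 63°. I took its direction from the midpoint of its two edges.
- A cruder fit of the knob's white line gave about 15°, but bright background was mixed into it, so I redid it.

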